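# Find the loose bolt on the mould clamp and hold its cap open

### The arm

A 7-joint arm with a two-finger parallel gripper is mounted at the origin on the work surface. World frame = base frame: x ahead of the robot, y to its left, z up, the work surface at z = 0. Lengths are in mm, angles in rad, forces in N, time in s.
With the tool pointing down it reaches from about 400 to 850 mm from the base axis. Payload 4.5 kg.
Tool frame: the origin (TCP) lies at the very end of the fingers, on their centre line; the grasp point (between the pads) lies 19 mm behind it; z points along the fingers, y is the line along which they close (so a half turn about z gives the same grasp; the last joint's range is limited). The gripper opens to 85 mm and grips with 20 to 120 N. Pads are 22 mm wide; open, the fingers measure 114 mm over their backs; the gripper's body (76 mm by 85 mm) begins 54 mm behind the grasp point. The pads swing forward as they close: fully open they stand 13 mm farther back than shut.
Start: joints at [1.331, 0.689, -0.195, 1.565, 0.157, 0.902, -0.215], TCP at [169.024, -601.735, 231.317] pointing down, gripper open.
Joint ranges: [-3.01, 3.01], [-0.46, 2.08], [-1.47, 1.51], [0.13, 2.56], [-1, 4.14], [0.04, 2.09], [-2.66, 2.66]. Speed limits (rad/s): [2.57, 2.57, 3.14, 3.14, 3.14, 3.14, 3.14].

### API

Orientations are given as a unit quaternion [w, x, y, z].
In Python, from plant import r gives the robot as it stands. The module is installed in compiled form; this text tells all that it offers.
- The arm moves only by the tool step_arm, never from a script. Its argument "targets" is a list of rows, each a list of 7 numbers: the turn, a rotation vector about the tool's x, y, z in degrees, then the shift along the tool's x, y, z in units of 40 mm (1.0 is 40 mm), then the opening, from -1 (shut) to 1 (fully open), so that 0 is half open. A call has 1 to 20 rows; each row is the pose to reach, as a shift and turn from the pose commanded when the call began, along the tool's axes at that moment; what a row does not reach only later rows make up. A row lasts 1/10 s, in which the tool goes at most 50 mm and 8.59 degrees, less where a joint would pass 70% of its speed; a pose out of reach is approached as far as the arm can. A call with a gripper value outside its range is refused whole. The fingers move at their own pace and stop on an object; "newtons" is the grip in N (left out, the last holds). Time passes only in rows, so rows that repeat a pose let the fingers close. It gives the time, the measured TCP pose, the force, the opening and the grip force at its end, in the units of the state.
- r.get_obs(): the state, without advancing time (a new reading comes with each control period).
- r.snapshot(name): name is "scene" or "top" or "wrist"; returns (picture, depth): 480x640x3 uint8, blue, green, red; 480x640 float32, mm along the optical axis (not along the pixel's ray), 0 where there is no reading.
- r.calibration(name): a dict with "camera_matrix" (3x3 intrinsics, pixels), "world_from_camera" (4x4, takes a point from camera to world coordinates); the wrist camera has in their place "mount" (4x4, takes a point from camera to tool coordinates, whose origin is the TCP and whose axes are the flange's). Camera axes: x right, y up, looking along -z (the intrinsics and any distortion apply to the point x, -y, -z); pixel columns grow to the right and rows downward; lengths in mm; the calibration is good to about 2 mm. The wrist camera is an equidistant fisheye: a pixel r from the principal point sees the ray r / f radians off the axis. A picture is of the moment at which its call begins: read the wrist's pose just before it. calibration takes no time and is no camera call.
- r.hand_in(): hands the job in; it is judged then, once.
The state is a dict: "t": time; "joint_positions": joint angles; "qvel": joint speeds; "joint_torque": joint torques, N m; "tool_pos": TCP position; "tool_rot": TCP orientation; "ft_force": force on the tool from outside, world axes, zero at the start; "wrist_torque": the same for the moment, N m; "gripper_width": finger opening in mm; "gripper_force": force on a finger pad.
Only numpy, scipy, OpenCV 4.12 (cv2) and the standard library are available. Lean on these libraries where they do the work, as an engineer would, in place of code of your own. Each camera call takes 0.05 s, during which the arm holds its last target. There are 200 camera calls.

### The job

On the jeweller's mould clamp, swing the clamp lever off the bolt heads, all the way out to its stop, and then tap the three bolts from above to find the loose one, which gives under the tap. Lift the hinged cap on the loose bolt's block well open, at least 45 degrees, and finish while still holding it open with the gripper so that its nut can be reached; leave the other two caps shut, the lever out and the other things on the bench where they are.

Things in the scene. Friction and masses are not known exactly. Their poses are not given: they have to be found in the camera images.
- frame: dark steel base plate, 290 x 160 x 12 mm (x, y, z), on the bench; origin: centre of its underside. Yaw varies within 0.3 rad. Three alike aluminium blocks stand on it in a row along its x, at x = -62, 0 and +62 mm; each has one bolt (at y = -40 mm) and one hinged brass cap (handle at y = +47 mm). z up
- lever (a joint): swing angle (rad) of the clamp lever, a level steel bar 18 mm wide, 61 to 69 mm above the bench. At 0 it lies from its pivot along the frame's -x, 4 mm above all three bolt heads, barring them; grows anticlockwise from above as the free end swings to the frame's -y, away from the caps, to a stop at 1.2. Starts at 0 to 0.12. Stays where it is left (under 2 N at the knob)
- lever_pivot (a point): axis of the clamp lever, 61 mm above the bench, fixed on the frame at x = +115, y = -40 mm in the frame (a 28 mm round boss, its pin standing to 74 mm above the bench)
- lever_knob (a point): middle of the black upright round knob on the free end of the lever: 18 mm diameter, 36 mm tall (69 to 105 mm above the bench), this point 87 mm above the bench and 215 mm from the pivot axis
- head_a (a point): centre of the top of bolt a's round head (18 mm across, 10 mm high, top 57 mm above the bench), y = -40 mm in the frame; axes as the frame's. The order of blocks a, b, c varies. Two bolts are rigid; one, looking the same, is loose: pressed straight down (under 2 N) it sinks 6 mm to a stop and stays down
- cap_a_handle (a point): middle of the handle of cap a, on the block of bolt a: a round steel bar 10 mm thick, 40 mm between its legs' centres, parallel to the frame's x, 73 mm above the bench when shut, 22 mm clear above the cap's plate (50 x 56 x 5 mm, top 46 mm above the bench)
- cap_a_hinge (a point): middle of the hinge axis of cap a (parallel to the frame's x, 43 mm above the bench, at y = -8 mm in the frame). The handle lies 55 mm from it along the frame's y and 30 mm above it when the cap is shut; as the cap opens the handle swings up and over towards the bolts
- cap_a (a joint): opening angle of cap a (rad): 0 shut, stop at 1.05. It covers the nut pocket of bolt a. A light spring and its weight (under 3 N at the handle) shut it whenever it is let go
- head_b (a point): centre of the top of bolt b's round head (18 mm across, 10 mm high, top 57 mm above the bench), y = -40 mm in the frame; axes as the frame's. The order of blocks a, b, c varies. Two bolts are rigid; one, looking the same, is loose: pressed straight down (under 2 N) it sinks 6 mm to a stop and stays down
- cap_b_handle (a point): middle of the handle of cap b, on the block of bolt b: a round steel bar 10 mm thick, 40 mm between its legs' centres, parallel to the frame's x, 73 mm above the bench when shut, 22 mm clear above the cap's plate (50 x 56 x 5 mm, top 46 mm above the bench)
- cap_b_hinge (a point): middle of the hinge axis of cap b (parallel to the frame's x, 43 mm above the bench, at y = -8 mm in the frame). The handle lies 55 mm from it along the frame's y and 30 mm above it when the cap is shut; as the cap opens the handle swings up and over towards the bolts
- cap_b (a joint): opening angle of cap b (rad): 0 shut, stop at 1.05. It covers the nut pocket of bolt b. A light spring and its weight (under 3 N at the handle) shut it whenever it is let go
- head_c (a point): centre of the top of bolt c's round head (18 mm across, 10 mm high, top 57 mm above the bench), y = -40 mm in the frame; axes as the frame's. The order of blocks a, b, c varies. Two bolts are rigid; one, looking the same, is loose: pressed straight down (under 2 N) it sinks 6 mm to a stop and stays down
- cap_c_handle (a point): middle of the handle of cap c, on the block of bolt c: a round steel bar 10 mm thick, 40 mm between its legs' centres, parallel to the frame's x, 73 mm above the bench when shut, 22 mm clear above the cap's plate (50 x 56 x 5 mm, top 46 mm above the bench)
- cap_c_hinge (a point): middle of the hinge axis of cap c (parallel to the frame's x, 43 mm above the bench, at y = -8 mm in the frame). The handle lies 55 mm from it along the frame's y and 30 mm above it when the cap is shut; as the cap opens the handle swings up and over towards the bolts
- cap_c (a joint): opening angle of cap c (rad): 0 shut, stop at 1.05. It covers the nut pocket of bolt c. A light spring and its weight (under 3 N at the handle) shut it whenever it is let go
- pliers: bystander, to be left alone: flat pliers lying, 120 x 55 x 12 mm; origin on its underside
- tweezers: bystander, to be left alone: steel tweezers lying, 110 x 16 x 8 mm; origin on its underside
- tin: bystander, to be left alone: small round steel tin, 48 mm across, 42 mm tall; origin on its underside
- wax_puck: bystander, to be left alone: round cake of wax, 44 mm across, 18 mm high; origin on its underside
- dapping_block: bystander, to be left alone: steel dapping block with round hollows in its top, 50 x 50 x 45 mm; origin on its underside
- dish: bystander, to be left alone: shallow white dish, 64 mm across, 22 mm high; origin on its underside
- hammer: bystander, to be left alone: small hammer lying, 200 mm long; origin on its underside
- graver: bystander, to be left alone: graver with wooden handle lying, 130 mm long; origin on its underside

How it is judged:
By the outcome, as a careful person would: the job done as asked, in the order asked, and still so for the second after the job is handed in, while the arm keeps its last pose, push and grip.
It also fails if it takes over 56 s, if anything falls off the work surface, if the arm or the gripper's body presses on something with over 40 N, if the wrist force passes 120 N, or if a joint passes its speed limit or range.

## Working session

There is one attempt and no reset: what is moved stays moved. The work goes in short steps, Python scripts to look and compute and a tool call to move; the robot and the scene stay as the last step left them, time stands still between calls to the robot, and variables do not carry over. Pictures are saved under pics/ and viewed, at most 10 in all, crops included, and the job is handed in when it is done.

Besides the shell and the picture viewer there is one more tool, called after "Request:" as a command line: name --pt "numbers of a row" for each row, then --argument value for the rest. step_arm: Moves the arm, as the interface text tells. Its arguments: {"type":"object","properties":{"targets":{"type":"array","items":{"type":"array","items":{"type":"number"}}},"newtons":{"type":"number"}},"required":["targets"]}

```bash
mkdir -p pics; cat > h.py <<'E'
import numpy as np,cv2
from scipy.spatial.transform import Rotation as R
from plant import r
def pt(name,u,v,d):
    c=r.calibration(name);K=np.array(c["camera_matrix"]);T=np.array(c["world_from_camera"])
    p=np.array([(u-K[0,2])/K[0,0]*d,-(v-K[1,2])/K[1,1]*d,-d,1]);return (T@p)[:3]
def tool():
    o=r.get_obs();q=o["tool_rot"];return np.array(o["tool_pos"]),R.from_quat([q[1],q[2],q[3],q[0]])
E
python3 - <<'E'
from h import *
for n in("top","scene"):
    p,d=r.snapshot(n);cv2.imwrite(f"pics/{n}0.png",p);np.save(n+"0.npy",d)
    print(r.calibration(n))
o=r.get_obs();print(o);print(tool()[1].as_matrix().round(3))
E
```

```text
{'camera_matrix': array([[520.91621569,   0.        , 317.6699822 ],
       [  0.        , 520.91621569, 238.32658544],
       [  0.        ,   0.        ,   1.        ]]), 'world_from_camera': array([[-1.51876028e-02,  9.87794561e-01, -1.55020135e-01,
         4.04549258e+02],
       [-9.99884495e-01, -1.49143102e-02,  2.92590397e-03,
         5.30329848e+01],
       [ 5.78173652e-04,  1.55046666e-01,  9.87906978e-01,
         1.20822001e+03],
       [ 0.00000000e+00,  0.00000000e+00,  0.00000000e+00,
         1.00000000e+00]])}
{'camera_matrix': array([[457.18739259,   0.        , 317.78851928],
       [  0.        , 457.18739259, 239.33232129],
       [  0.        ,   0.        ,   1.        ]]), 'world_from_camera': array([[ 4.77240396e-01, -6.43730146e-01,  5.98208244e-01,
         1.10910929e+03],
       [ 8.78772396e-01,  3.48955209e-01, -3.25560037e-01,
        -1.94447575e+02],
       [ 8.24927359e-04,  6.81059293e-01,  7.32227805e-01,
         7.04325242e+02],
       [ 0.00000000e+00,  0.00000000e+00,  0.00000000e+00,
         1.00000000e+00]])}
{'t': 0.1, 'joint_positions': array([ 1.33079009,  0.68991063, -0.19452801,  1.56622772,  0.15725882,
        0.90254878, -0.21508243]), 'qvel': array([-0.00054164, -0.00298844, -0.00061653, -0.00240562,  0.0010237 ,
        0.00108859, -0.00032183]), 'joint_torque': array([-3.46623216e-03, -5.40594363e+01, -1.27144977e+00, -1.58983505e+01,
        9.38290148e-03,  4.35820373e-03,  2.24623767e-05]), 'tool_pos': array([ 168.80607129, -601.15401895,  230.56117685]), 'tool_rot': array([-8.38167585e-04,  9.90638056e-01,  1.36511952e-01, -1.62486233e-04]), 'ft_force': array([-0.01931222,  0.57873856, -1.16759869]), 'wrist_torque': array([-0.03273936, -0.0179999 ,  0.02101666]), 'gripper_force': 0.0, 'gripper_width': 85.25467491037763}
[[ 0.963  0.27  -0.001]
 [ 0.27  -0.963  0.002]
 [-0.    -0.002 -1.   ]]
```

View pics/top0.png

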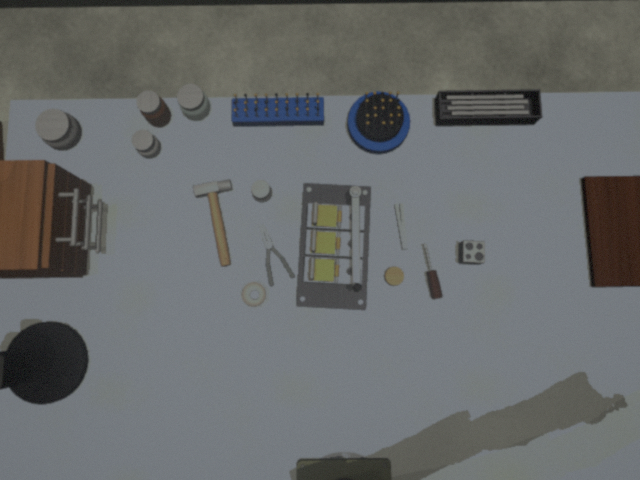

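View pics/scene0.png

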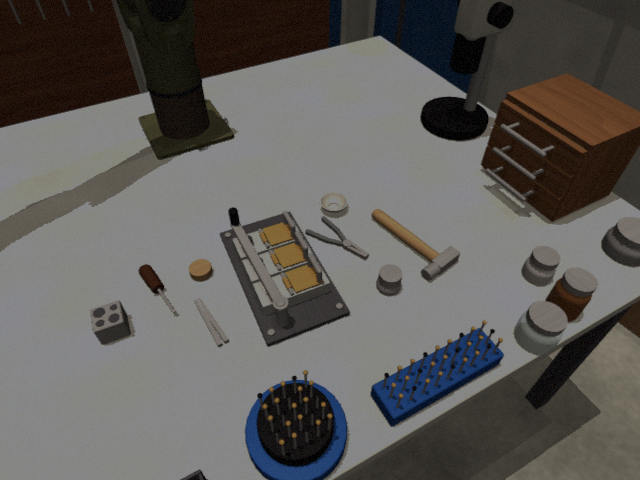

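The top view shows the frame with corners at about (304,184), (371,187), (366,309) and (297,305). The pivot is near (355,190), the knob near (356,287), and the caps are to the left. I'll enlarge both views.

```bash
python3 - <<'E'
from h import *
a=cv2.imread("pics/top0.png")[175:320,285:410];b=cv2.imread("pics/scene0.png")[195:345,210:355]
f=lambda x:cv2.convertScaleAbs(cv2.resize(x,None,fx=4 ,fy=4,interpolation=cv2.INTER_CUBIC)[:600,:],alpha=1.8)
A=f(a);B=f(b)[:,:]
A=cv2.resize(A,(400,464));B=cv2.resize(B,(400,414));c=np.zeros((464,800,3),np.uint8);c[:,:400]=A[:,:400];c[:414,400:]=B[:,:400];cv2.imwrite("pics/crop.png",c)
E
```

```text
(no output)
```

View pics/crop.png

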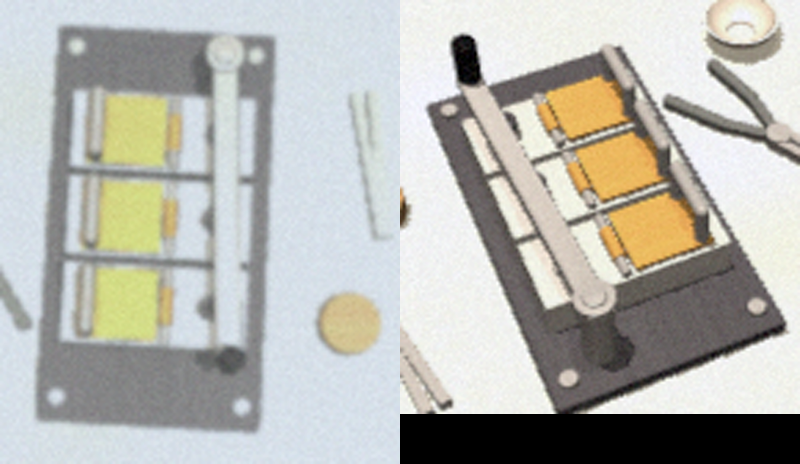

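The crop shows the plate corners at crop-left (60,27), (275,40), (258,431) and (38,420). The pin is at (226,52) left and (195,294) right, and the knob top is at (231,357) left and (62,40) right. I'll triangulate these.

```bash
cat >> h.py <<'E'
def ray(name,u,v):
    c=r.calibration(name);T=np.array(c["world_from_camera"]);return T[:3,3],pt(name,u,v,1.)-T[:3,3]
def plane(name,u,v,z):
    o,d=ray(name,u,v);return o+d*(z-o[2])/d[2]
def tri(rs):
    A=np.zeros((3,3));b=np.zeros(3)
    for o,d in rs:
        d=d/np.linalg.norm(d);P=np.eye(3)-np.outer(d,d);A+=P;b+=P@o
    x=np.linalg.solve(A,b);return x,[np.linalg.norm(np.cross(x-o,d/np.linalg.norm(d))) for o,d in rs]
E
python3 - <<'E'
from h import *
t=lambda u,v:(285+u/3.2,175+v/3.2)
s=lambda u,v:(210+u/2.759,195+v/2.759)
C=np.array([plane("top",*t(*p),12) for p in[(60,27),(275,40),(258,431),(38,420)]])
print(C.round(1),"ctr",C.mean(0).round(1))
xs=[C[0]-C[3],C[1]-C[2]];ys=[C[0]-C[1],C[3]-C[2]]
for d in xs:print(np.linalg.norm(d),np.arctan2(d[1],d[0]))
for d in ys:print(np.linalg.norm(d),np.arctan2(-d[0],d[1]))
S=np.array([plane("scene",*s(*p),12) for p in[(225,46),(383,325),(157,408),(28,105)]]);print(S.round(1),S.mean(0).round(1))
for d in (S[1]-S[0],S[2]-S[3]):print(np.linalg.norm(d),np.arctan2(d[1],d[0]))
for n,a,b in[("pin",(226,52),(195,292)),("knobtop",(231,357),(62,40)),("handle_px mid top",(95,125),(280,199)),("handle mid",(90,211),(253,130)),("handle -x",(83,300),(219,68))]:
    x,e=tri([ray("top",*t(*a)),ray("scene",*s(*b))]);print(n,x.round(1),np.round(e,1))
print("pin",plane("top",*t(226,52),74),plane("scene",*s(195,292),74));print("knob",plane("top",*t(231,357),105),plane("scene",*s(62,40),105))
E
```

```text
[[724.1  80.4  12. ]
 [711.8 -78.1  12. ]
 [426.2 -57.1  12. ]
 [436.4  99.2  12. ]] ctr [574.6  11.1  12. ]
288.296088928692 -0.0653897518719361
286.3262155385647 -0.07327521400614997
158.95856881711484 -0.07717385405536785
156.68977652438693 -0.0647155876413912
[[443.4 102.3  12. ]
 [728.7  76.3  12. ]
 [714.3 -78.3  12. ]
 [430.3 -57.8  12. ]] [579.2  10.6  12. ]
286.56965616370167 -0.09095082828702729
284.80390013795324 -0.07194686862875635
pin [687.9 -36.3  74. ] [0.5 0.5]
knobtop [473.1 -32.9 104.1] [0.7 0.7]
handle_px mid top [638.8  52.3  59.6] [3.4 3.4]
handle mid [578.3  59.7  64.6] [0.1 0.1]
handle -x [515.9  64.9  68. ] [0.6 0.6]
pin [687.77808363 -36.79517339  74.        ] [688.07175322 -35.86657735  74.        ]
knob [473.23764418 -32.16451532 105.        ] [473.7725488  -33.85049388 105.        ]
```

Frame: centre about (576.5, 11.5), yaw about -0.075. The pin at (688,-36,74) and the knob top at (473,-33,104) match the expected heights, and the lever length of 215 checks out. Next I'll go above the knob.

```bash
cat >> h.py <<'E'
def go(*P):
    p,Q=tool();M=Q.as_matrix();print("tool",p.round(1),M[:,0].round(3),M[:,1].round(3),M[:,2].round(3))
    for q in P:print(q,(M.T@(np.array(q)-p)/40).round(3))
E
python3 - <<'E'
from h import *
go((473.3,-33,150))
E
```

```text
tool [ 168.8 -601.2  230.6] [ 0.963  0.27  -0.   ] [ 0.27  -0.963 -0.002] [-0.001  0.002 -1.   ]
(473.3, -33, 150) [ 11.171 -11.612   2.033]
```

Request:
step_arm --pt "0 0 20 11.17 -11.61 0.8 0" --pt "0 0 20 11.17 -11.61 0.8 0" --pt "0 0 20 11.17 -11.61 0.8 0" --pt "0 0 20 11.17 -11.61 0.8 0" --pt "0 0 20 11.17 -11.61 0.8 0" --pt "0 0 20 11.17 -11.61 0.8 0" --pt "0 0 20 11.17 -11.61 0.8 0" --pt "0 0 20 11.17 -11.61 0.8 0" --pt "0 0 20 11.17 -11.61 0.8 0" --pt "0 0 20 11.17 -11.61 0.8 0" --pt "0 0 20 11.17 -11.61 0.8 0" --pt "0 0 20 11.17 -11.61 0.8 0" --pt "0 0 20 11.17 -11.61 0.8 0" --pt "0 0 20 11.17 -11.61 0.8 0" --pt "0 0 20 11.17 -11.61 0.8 0" --pt "0 0 20 11.17 -11.61 0.8 0" --pt "0 0 20 11.17 -11.61 2.03 0" --pt "0 0 20 11.17 -11.61 2.03 0" --pt "0 0 20 11.17 -11.61 2.03 0" --pt "0 0 20 11.17 -11.61 2.03 0"

```text
t: 2.1
tool_pos: [474.2, -34.7, 151.8]
tool_rot: [0.0, 0.999, -0.038, 0.001]
ft_force: [0.6, -0.2, 0.6]
gripper_width: 42.6
gripper_force: 0.0
```

```bash
python3 - <<'E'
from h import *
p,Q=tool();c=r.calibration("wrist");print(c)
im,d=r.snapshot("wrist");cv2.imwrite("pics/w1.png",im);np.save("w1.npy",d)
go((473.3,-33,76))
E
```

```text
{'camera_matrix': array([[371.64829954,   0.        , 311.59005266],
       [  0.        , 371.64829954, 239.78382756],
       [  0.        ,   0.        ,   1.        ]]), 'mount': array([[-6.90462957e-05,  9.62230438e-01,  2.72236258e-01,
         6.83305611e+01],
       [ 9.99999954e-01,  1.46632486e-04, -2.64652287e-04,
         2.20952954e+00],
       [-2.94575165e-04,  2.72236227e-01, -9.62230404e-01,
        -1.42463097e+02],
       [ 0.00000000e+00,  0.00000000e+00,  0.00000000e+00,
         1.00000000e+00]])}
tool [474.5 -34.5 152. ] [ 0.997 -0.076  0.003] [-0.076 -0.997 -0.   ] [ 0.003 -0.    -1.   ]
(473.3, -33, 76) [-0.039 -0.035  1.9  ]
```

View pics/w1.png

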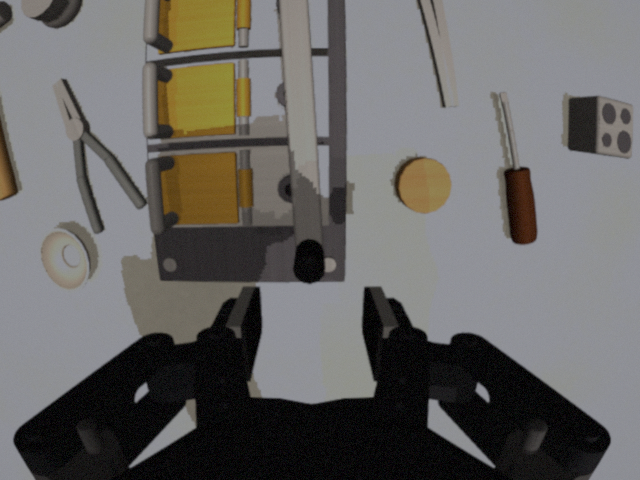

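The wrist view shows the knob top at about (310,250), between the fingers. The near cap's handle runs from (148,160) to (160,232), and the other two from (150,65) to (150,135) and (152,0) to (150,40). The near bolt head is at about (287,188).

```bash
cat >> h.py <<'E'
def wray(u,v,tl=None):
    p,Q=tl or tool();c=r.calibration("wrist");K=np.array(c["camera_matrix"]);M=np.array(c["mount"])
    x,y=u-K[0,2],v-K[1,2];rr=np.hypot(x,y);th=rr/K[0,0];d=np.array([np.sin(th)*x/rr,-np.sin(th)*y/rr,-np.cos(th)])
    return p+Q.apply(M[:3,3]),Q.apply(M[:3,:3]@d)
def wplane(u,v,z):
    o,d=wray(u,v);return o+d*(z-o[2])/d[2]
E
python3 - <<'E'
from h import *
for n,u,v,z in[("knobtop",310,249,105),("h near a",148,160,73),("h near b",160,230,73),("h mid a",150,64,73),("h mid b",150,135,73),("corner -x+y",160,281,12),("corner -x-y",345,281,12),("head",287,188,57)]:
    print(n,wplane(u,v,z).round(1))
c,y=np.array([576.5,11.5]),-.075
m=np.array([[np.cos(y),-np.sin(y)],[np.sin(y),np.cos(y)]])
for l in[(-62,47),(0,47),(62,47),(-62,-40),(0,-40),(62,-40),(-145,80),(-145,-80)]:print(l,(c+m@l).round(1))
o,d=wray(310,249);t=lambda u,v:(285+u/3.2,175+v/3.2)
print(tri([(o,d),ray("top",*t(231,357))]))
E
```

```text
knobtop [484.1 -36.6 105. ]
h near a [540.4  62.   73. ]
h near b [494.4  60.7  73. ]
h mid a [601.7  54.8  73. ]
h mid b [556.   58.6  73. ]
corner -x+y [436.2  98.3  12. ]
corner -x-y [426.1 -60.6  12. ]
head [511.5 -23.7  57. ]
(-62, 47) [518.2  63. ]
(0, 47) [580.   58.4]
(62, 47) [641.8  53.7]
(-62, -40) [511.7 -23.7]
(0, -40) [573.5 -28.4]
(62, -40) [635.3 -33. ]
(-145, 80) [437.9 102.1]
(-145, -80) [425.9 -57.4]
(array([474.9640764 , -35.15949684,  74.4182102 ]), [np.float64(0.6566310422651791), np.float64(0.6566310422651802)])
```

The frame model agrees within 1–2 mm. The knob pixel I read was near its base, and the top at row ~268 fits x≈473. Descend and grip the knob.

Request:
step_arm --pt "0 0 0 -0.04 -0.03 0.6 0" --pt "0 0 0 -0.04 -0.03 1.2 0" --pt "0 0 0 -0.04 -0.03 1.85 0" --pt "0 0 0 -0.04 -0.03 1.85 0" --pt "0 0 0 -0.04 -0.03 1.85 -0.7" --pt "0 0 0 -0.04 -0.03 1.85 -0.8" --pt "0 0 0 -0.04 -0.03 1.85 -0.8" --pt "0 0 0 -0.04 -0.03 1.85 -0.8" --pt "0 0 0 -0.04 -0.03 1.85 -0.8" --newtons 30

```text
t: 3.05
tool_pos: [473.2, -32.7, 77.7]
tool_rot: [0.0, 0.999, -0.038, 0.002]
ft_force: [-0.5, -0.2, 9.6]
gripper_width: 16.8
gripper_force: 29.6
```

```bash
python3 - <<'E'
from h import *
p,Q=tool();print(r.get_obs()["gripper_width"],r.get_obs()["ft_force"])
pv=np.array([688,-36.5]);a0=np.arctan2(p[1]-pv[1],p[0]-pv[0])%(2*np.pi);L=np.hypot(*(p[:2]-pv));print(a0,L)
end=np.pi-.075+1.2
P=[(*(pv+215*np.array([np.cos(a),np.sin(a)])),p[2]) for a in np.linspace(a0,end,15)[1:]]
P.append((*(pv+215*np.array([np.cos(end+.02),np.sin(end+.02)])),p[2]))
go(*P)
E
```

```text
16.81589890804345 [-0.52687269 -0.15472008  9.60256885]
3.1237967781532334 214.841093166885
tool [473.2 -32.7  77.7] [ 0.997 -0.075  0.003] [-0.075 -0.997 -0.   ] [ 0.003 -0.    -1.   ]
(np.float64(473.4378681550613), np.float64(-50.21464830592319), np.float64(77.74929722233954)) [0.039 0.437 0.   ]
(np.float64(475.27056418172526), np.float64(-67.66387550415571), np.float64(77.74929722233954)) [0.118 0.868 0.   ]
(np.float64(478.51992690240024), np.float64(-84.90556760357481), np.float64(77.74929722233954)) [2.310e-01 1.292e+00 1.000e-03]
(np.float64(483.164317262174), np.float64(-101.82490395958263), np.float64(77.74929722233954)) [3.790e-01 1.705e+00 1.000e-03]
(np.float64(489.1728060522544), np.float64(-118.30921064810204), np.float64(77.74929722233954)) [5.600e-01 2.105e+00 2.000e-03]
(np.float64(496.5053798823104), np.float64(-134.24871081493487), np.float64(77.74929722233954)) [7.730e-01 2.488e+00 2.000e-03]
(np.float64(505.11320764870834), np.float64(-149.53725573215024), np.float64(77.74929722233954)) [1.016 2.853 0.003]
(np.float64(514.9389657241019), np.float64(-164.0730316
[... 168 characters left out ...]
0.005]
(np.float64(537.9748601595866), np.float64(-190.50473179699515), np.float64(77.74929722233954)) [1.912 3.812 0.006]
(np.float64(551.0315895203692), np.float64(-202.22463465243584), np.float64(77.74929722233954)) [2.26  4.08  0.007]
(np.float64(565.0004568018477), np.float64(-212.8408981860018), np.float64(77.74929722233954)) [2.628 4.318 0.008]
(np.float64(579.7884366596238), np.float64(-222.28282363940897), np.float64(77.74929722233954)) [3.015 4.526 0.01 ]
(np.float64(595.2970488882868), np.float64(-230.48753273130544), np.float64(77.74929722233954)) [3.417 4.701 0.011]
(np.float64(599.195080870253), np.float64(-232.30267193876364), np.float64(77.74929722233954)) [3.517 4.739 0.011]
```

Request:
step_arm --pt "0 0 0 0.04 0.44 -0.05 -0.8" --pt "0 0 0 0.12 0.87 -0.05 -0.8" --pt "0 0 0 0.23 1.29 -0.05 -0.8" --pt "0 0 0 0.38 1.7 -0.05 -0.8" --pt "0 0 0 0.56 2.1 -0.05 -0.8" --pt "0 0 0 0.77 2.49 -0.05 -0.8" --pt "0 0 0 1.02 2.85 -0.05 -0.8" --pt "0 0 0 1.29 3.2 -0.05 -0.8" --pt "0 0 0 1.59 3.52 -0.05 -0.8" --pt "0 0 0 1.91 3.81 -0.05 -0.8" --pt "0 0 0 2.26 4.08 -0.05 -0.8" --pt "0 0 0 2.63 4.32 -0.05 -0.8" --pt "0 0 0 3.01 4.53 -0.05 -0.8" --pt "0 0 0 3.42 4.7 -0.05 -0.8" --pt "0 0 0 3.42 4.7 -0.05 -0.8" --pt "0 0 0 3.42 4.7 -0.05 -0.8"

```text
t: 4.65
tool_pos: [594.4, -230.5, 78.6]
tool_rot: [0.0, 0.999, -0.038, 0.001]
ft_force: [0.4, -1.0, 0.3]
gripper_width: 17.1
gripper_force: 31.9
```

Request:
step_arm --pt "0 0 0 0.05 0.02 0 -0.8" --pt "0 0 0 0.1 0.04 0 -0.8" --pt "0 0 0 0.15 0.06 0 -0.8" --pt "0 0 0 0.15 0.06 0 -0.8" --pt "0 0 0 0.15 0.06 0 -0.8"

```text
t: 5.15
tool_pos: [595.1, -230.8, 78.4]
tool_rot: [-0.002, 0.999, -0.037, -0.005]
ft_force: [-11.1, 5.3, 10.9]
gripper_width: 16.6
gripper_force: 33.2
```

The 12 N reaction with no further motion shows the lever is at its stop. Release, lift, close, and move over the bolts.

Request:
step_arm --pt "0 0 0 0.15 0.06 0 -0.2" --pt "0 0 0 0.1 0.04 0 0" --pt "0 0 0 0.05 0.04 -0.3 0" --pt "0 0 0 0.05 0.04 -0.8 0" --pt "0 0 0 0.05 0.04 -1.4 0" --pt "0 0 0 0.05 0.04 -1.4 0"

```text
t: 5.75
tool_pos: [604.6, -235.9, 138.3]
tool_rot: [0.001, 0.999, -0.038, 0.004]
ft_force: [1.8, -1.0, 0.1]
gripper_width: 42.8
gripper_force: 0.0
```

```bash
python3 - <<'E'
from h import *
o=r.get_obs();print(o["gripper_width"],o["ft_force"])
im,d=r.snapshot("top");cv2.imwrite("pics/t2.png",cv2.resize(im[160:330,285:485],None,fx=3,fy=3,interpolation=cv2.INTER_CUBIC))
go((635.3,-33,110),(635.3,-33,70),(573.5,-28.4,70),(511.7,-23.7,70))
E
```

```text
42.839276081992374 [ 1.81150527 -0.96704194  0.11212013]
tool [ 603.5 -235.5  136.6] [ 0.997 -0.075  0.005] [-0.075 -0.997  0.001] [ 0.005 -0.002 -1.   ]
(635.3, -33, 110) [ 0.408 -5.108  0.66 ]
(635.3, -33, 70) [ 0.403 -5.11   1.66 ]
(573.5, -28.4, 70) [-1.146 -5.108  1.652]
(511.7, -23.7, 70) [-2.696 -5.108  1.645]
```

View pics/t2.png

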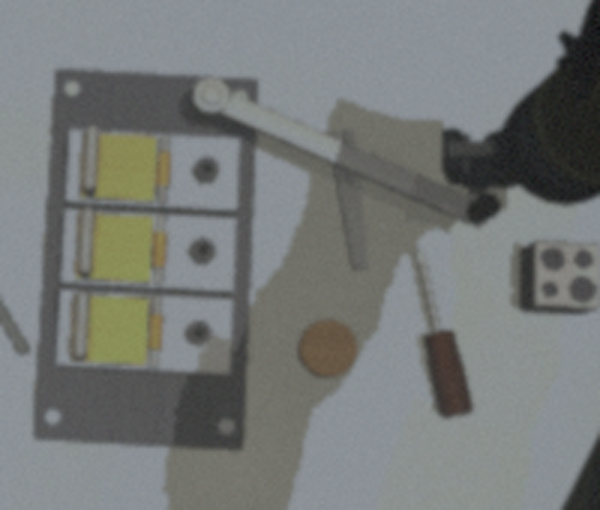

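The lever is out, from its pin at (211,95) to the knob at (488,205). All three heads, (205,170), (202,251) and (199,332), are clear of it, and the caps are shut.

```bash
python3 - <<'E'
from h import *
t=lambda u,v:(285+u/3,160+v/3)
a=plane("top",*t(211,95),74);b=plane("top",*t(486,205),103);print(a,b,(np.arctan2(b[1]-a[1],b[0]-a[0])-np.pi)%(2*np.pi)+.075)
for p in[(205,170),(202,251),(199,332)]:print(plane("top",*t(*p),57).round(1))
go((635.3,-33,110))
E
```

```text
[686.83172633 -36.1178589   74.        ] [ 595.56241401 -229.17550786  103.        ] 1.2041798477479062
[633.3 -31.4  57. ]
[572.  -27.6  57. ]
[511.6 -23.8  57. ]
tool [ 603.5 -235.5  136.6] [ 0.997 -0.075  0.005] [-0.075 -0.997  0.001] [ 0.005 -0.002 -1.   ]
(635.3, -33, 110) [ 0.408 -5.108  0.66 ]
```

Request:
step_arm --pt "0 0 0 0.4 -1.2 0 -1" --pt "0 0 0 0.4 -2.4 0 -1" --pt "0 0 0 0.4 -3.6 0.2 -1" --pt "0 0 0 0.4 -4.6 0.6 -1" --pt "0 0 0 0.4 -5.1 1.0 -1" --pt "0 0 0 0.4 -5.1 1.4 -1" --pt "0 0 0 0.4 -5.1 1.5 -1" --pt "0 0 0 0.4 -5.1 1.5 -1" --pt "0 0 0 0.4 -5.1 1.5 -1"

```text
t: 6.7
tool_pos: [633.6, -35.3, 74.5]
tool_rot: [0.001, 0.999, -0.039, 0.0]
ft_force: [0.2, -0.1, 0.8]
gripper_width: 0.2
gripper_force: 0.0
```

```bash
python3 - <<'E'
from h import *
print(r.get_obs()["ft_force"]);go((635.3,-33,57),(573.5,-28.4,57),(511.7,-23.7,57))
E
```

```text
[ 0.16249002 -0.14129114  0.76053462]
tool [633.6 -35.3  74.5] [ 0.997 -0.078  0.001] [-0.078 -0.997  0.002] [ 0.001 -0.002 -1.   ]
(635.3, -33, 57) [ 0.038 -0.06   0.438]
(573.5, -28.4, 57) [-1.511 -0.054  0.437]
(511.7, -23.7, 57) [-3.061 -0.05   0.435]
```

Lever angle reads 1.20. Tap the first bolt (+x).

Request:
step_arm --pt "0 0 0 0.03 -0.06 0.35 -1" --pt "0 0 0 0.03 -0.06 0.45 -1" --pt "0 0 0 0.03 -0.06 0.5 -1" --pt "0 0 0 0.03 -0.06 0.52 -1" --pt "0 0 0 0.03 -0.06 0.52 -1"

```text
t: 7.2
tool_pos: [634.6, -30.4, 53.2]
tool_rot: [0.0, 0.999, -0.038, -0.0]
ft_force: [-0.2, -0.0, -0.3]
gripper_width: -0.0
gripper_force: 0.0
```

Request:
step_arm --pt "0 0 0 0 0 0.05 -1" --pt "0 0 0 0 0 0.1 -1" --pt "0 0 0 0 0 0.12 -1" --pt "0 0 0 0 0 0.12 -1"

```text
t: 7.6
tool_pos: [634.7, -30.3, 50.3]
tool_rot: [0.0, 0.999, -0.038, 0.0]
ft_force: [-3.3, -0.1, 13.7]
gripper_width: 0.2
gripper_force: 6.8
```

This one sank with about 0 N to its stop at ~51 mm, so the +x bolt looks loose. I'll tap the other two to confirm.

Request:
step_arm --pt "0 0 0 0 0 -0.3 -1" --pt "0 0 0 0 0 -0.6 -1" --pt "0 0 0 -0.8 0.02 -0.6 -1" --pt "0 0 0 -1.54 0.02 -0.6 -1" --pt "0 0 0 -1.54 0.02 -0.6 -1" --pt "0 0 0 -1.54 0.02 -0.3 -1" --pt "0 0 0 -1.54 0.02 -0.15 -1" --pt "0 0 0 -1.54 0.02 -0.08 -1" --pt "0 0 0 -1.54 0.02 -0.05 -1" --pt "0 0 0 -1.54 0.02 -0.05 -1"

```text
t: 8.6
tool_pos: [574.8, -26.4, 56.8]
tool_rot: [-0.0, 0.999, -0.038, 0.002]
ft_force: [-13.3, 1.7, 60.6]
gripper_width: 0.3
gripper_force: 30.5
```

Request:
step_arm --pt "0 0 0 0 0 -0.3 -1" --pt "0 0 0 0 0 -0.55 -1" --pt "0 0 0 -0.8 0 -0.55 -1" --pt "0 0 0 -1.54 0 -0.55 -1" --pt "0 0 0 -1.54 0 -0.55 -1" --pt "0 0 0 -1.54 0 -0.25 -1" --pt "0 0 0 -1.54 0 -0.1 -1" --pt "0 0 0 -1.54 0 -0.03 -1" --pt "0 0 0 -1.54 0 0 -1" --pt "0 0 0 -1.54 0 0 -1"

```text
t: 9.6
tool_pos: [513.6, -21.9, 56.6]
tool_rot: [-0.0, 0.999, -0.038, 0.003]
ft_force: [-13.4, 3.2, 79.7]
gripper_width: -0.1
gripper_force: 39.7
```

Both others are rigid at 57 mm. Go above the handle of the +x cap.

Request:
step_arm --pt "0 0 0 0 0 -0.5 -1" --pt "0 0 0 0 0 -1.4 -1" --pt "0 0 0 0.5 -0.4 -1.7 0" --pt "0 0 0 1.5 -1 -1.7 0" --pt "0 0 0 2.5 -1.6 -1.7 0" --pt "0 0 0 3.06 -2.1 -1.7 0" --pt "0 0 0 3.06 -2.1 -1.7 0" --pt "0 0 0 3.06 -2.1 -1.7 0"

```text
t: 10.4
tool_pos: [640.8, 53.1, 116.9]
tool_rot: [0.0, 0.999, -0.037, -0.0]
ft_force: [-0.4, -0.4, 0.1]
gripper_width: 42.8
gripper_force: 0.0
```

```bash
python3 - <<'E'
from h import *
o=r.get_obs();print(o["gripper_width"],o["ft_force"],o["joint_positions"].round(2));go((641,53.2,58))
im,d=r.snapshot("wrist");cv2.imwrite("pics/w3.png",im)
E
```

```text
42.77832761849035 [-0.43183473 -0.40165058  0.10608051] [-0.16  0.85  0.    1.61 -0.    0.68 -1.8 ]
tool [640.8  53.1 116.9] [ 0.997 -0.074 -0.001] [-0.074 -0.997  0.   ] [-0.001 -0.    -1.   ]
(641, 53.2, 58) [ 0.005 -0.003  1.473]
```

View pics/w3.png

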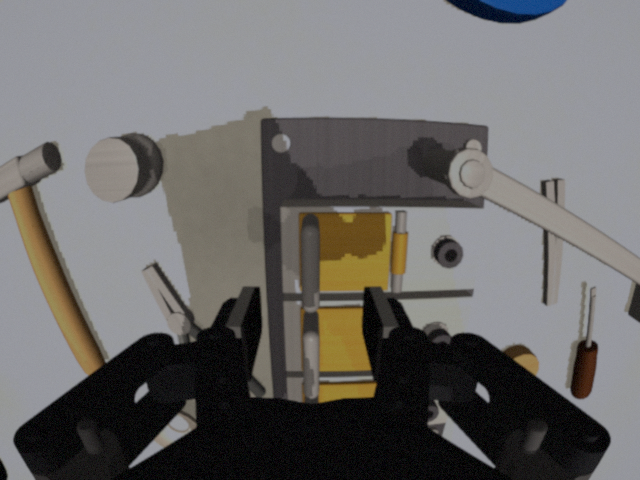

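The +x cap's handle runs from (310,215) to (312,310), between the fingers, and that cap is the one beside the lever pivot. Descend and grip.

```bash
python3 - <<'E'
from h import *
print(wplane(310,218,76),wplane(311,308,76))
E
```

```text
[667.48975827  48.30991922  76.        ] [617.27212887  51.64055074  76.        ]
```

Request:
step_arm --pt "0 0 0 0 0 0.5 0" --pt "0 0 0 0 0 1.0 0" --pt "0 0 0 0 0 1.3 0" --pt "0 0 0 0 0 1.44 0" --pt "0 0 0 0 0 1.44 0" --pt "0 0 0 0 0 1.44 -0.8" --pt "0 0 0 0 0 1.44 -1" --pt "0 0 0 0 0 1.44 -1" --pt "0 0 0 0 0 1.44 -1" --pt "0 0 0 0 0 1.44 -1" --newtons 50

```text
t: 11.45
tool_pos: [641.0, 54.2, 61.7]
tool_rot: [-0.001, 0.999, -0.037, 0.001]
ft_force: [0.6, 3.4, 3.1]
gripper_width: 7.8
gripper_force: 49.0
```

```bash
python3 - <<'E'
from h import *
p,Q=tool();print(p,r.get_obs()["gripper_width"],r.get_obs()["ft_force"])
d=73-p[2]
for f in np.linspace(0,.97,13)[1:]:
    a=.7*f
    y=55*np.cos(f)-30*np.sin(f)-55+d*np.sin(a);z=55*np.sin(f)+30*np.cos(f)-30-d*np.cos(a)+d
    print(round(np.degrees(a),1),0,0,0,round(-y/40,3),round(-z/40,3))
E
```

```text
[641.04269175  54.21364257  61.73990387] 7.802706217746372 [0.57862949 3.37721084 3.10048364]
3.2 0 0 0 0.049 -0.109
6.5 0 0 0 0.107 -0.213
9.7 0 0 0 0.173 -0.312
13.0 0 0 0 0.246 -0.405
16.2 0 0 0 0.327 -0.491
19.5 0 0 0 0.414 -0.571
22.7 0 0 0 0.508 -0.642
25.9 0 0 0 0.606 -0.705
29.2 0 0 0 0.71 -0.76
32.4 0 0 0 0.817 -0.806
35.7 0 0 0 0.927 -0.843
38.9 0 0 0 1.04 -0.871
```

Request:
step_arm --pt "3.2 0 0 0 0.05 -0.11 -1" --pt "6.5 0 0 0 0.11 -0.21 -1" --pt "9.7 0 0 0 0.17 -0.31 -1" --pt "13 0 0 0 0.25 -0.4 -1" --pt "16.2 0 0 0 0.33 -0.49 -1" --pt "19.5 0 0 0 0.41 -0.57 -1" --pt "19.5 0 0 0 0.41 -0.57 -1"

```text
t: 12.15
tool_pos: [639.8, 37.8, 85.4]
tool_rot: [-0.172, 0.984, -0.038, 0.007]
ft_force: [0.1, 4.7, 4.1]
gripper_width: 7.7
gripper_force: 50.1
```

Request:
step_arm --pt "3.2 0 0 0 0.065 -0.1 -1" --pt "6.4 0 0 0 0.136 -0.19 -1" --pt "9.7 0 0 0 0.216 -0.28 -1" --pt "12.9 0 0 0 0.3 -0.36 -1" --pt "16.2 0 0 0 0.39 -0.43 -1" --pt "19.4 0 0 0 0.49 -0.49 -1" --pt "19.4 0 0 0 0.49 -0.49 -1" --pt "19.4 0 0 0 0.49 -0.49 -1"

```text
t: 12.95
tool_pos: [638.0, 13.3, 98.2]
tool_rot: [-0.335, 0.941, -0.035, 0.013]
ft_force: [1.3, 3.9, 8.3]
gripper_width: 7.9
gripper_force: 51.2
```

```bash
python3 - <<'E'
from h import *
o=r.get_obs();p,Q=tool();print(p,o["gripper_width"],o["gripper_force"],o["ft_force"])
h=p-11.3*Q.as_matrix()[:,2]   # bar centre
y=-.075;c=np.array([576.5,11.5]);m=np.array([[np.cos(y),-np.sin(y)],[np.sin(y),np.cos(y)]])
l=m.T@(h[:2]-c);print("bar local",l,h[2]);print("phi deg",np.degrees(np.arctan2(h[2]-43,l[1]+8)-np.arctan2(30,55)),np.hypot(h[2]-43,l[1]+8))
im,d=r.snapshot("scene");cv2.imwrite("pics/s4.png",cv2.convertScaleAbs(cv2.resize(im[160:360,150:420],None,fx=2.9,fy=2.9,interpolation=cv2.INTER_CUBIC),alpha=1.6))
E
```

```text
[638.04463421  13.29529474  98.21522089] 7.858427869246131 51.17978274822235 [1.29436057 3.89704251 8.33508011]
bar local [61.22088077 -0.74121372] 106.97122060231152
phi deg 54.91590209824108 64.38172911334105
```

View pics/s4.png

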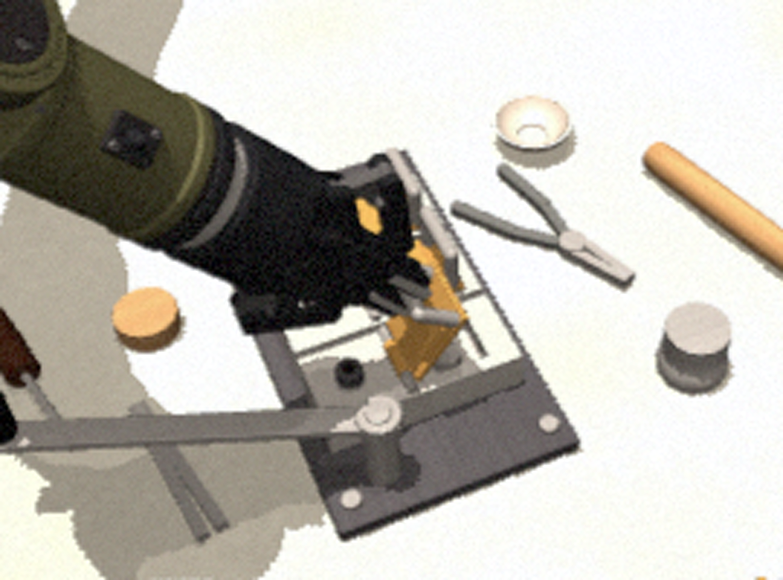

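The picture shows the cap beside the pivot tilted up in the fingers, around (430,310), at about 55°. The other caps are shut and the lever is out. I'm handing in.

```bash
python3 -c "
from plant import r
print(r.hand_in())"
```

```text
the job is handed in; nothing more can be done
None
```

The job is handed in: the lever is out at its stop, the loose bolt is the one at the frame's +x end (next to the lever pivot), and the gripper is holding that block's cap open at about 55°, with the other two caps shut.

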